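Find the full sugar canister and show it to the stock scanner

TASK

Wake the clamped stock scanner by squeezing its trigger fully home and letting it spring back. Then heft the three identical closed sugar canisters to find the heaviest one, leaving the other two standing upright on their rubber mat and not disturbing the pepper shaker, milk jug, toothpick pot and service bell. Finish while still holding the heaviest canister in the gripper, upright and still, lifted clear of the mat and everything else, level with the scanner's window and straight in front of it, about 6 cm from the glass.

Things in the scene. Friction and masses are not known exactly. Their poses are not given: they have to be found in the camera images.
- tin_a: closed metal sugar canister, plain upright round cylinder, 60 mm diameter, 115 mm tall including its flat lid (lid does not come off). Origin: centre of its underside; z up its axis. The three canisters look exactly alike; one is at least 0.2 kg heavier than each of the others, none weighs more than 0.55 kg
- tin_b: closed metal sugar canister, plain upright round cylinder, 60 mm diameter, 115 mm tall including its flat lid (lid does not come off). Origin: centre of its underside; z up its axis. The three canisters look exactly alike; one is at least 0.2 kg heavier than each of the others, none weighs more than 0.55 kg
- tin_c: closed metal sugar canister, plain upright round cylinder, 60 mm diameter, 115 mm tall including its flat lid (lid does not come off). Origin: centre of its underside; z up its axis. The three canisters look exactly alike; one is at least 0.2 kg heavier than each of the others, none weighs more than 0.55 kg
- mat: fixed flat black rubber bar mat, 150 (x) x 380 (y) x 5 mm thick, on which the three canisters stand in a row along its y, about 130 mm apart; origin: under its centre
- scanner: grey hand scanner clamped on its side on a fixed stand (base 115x85 mm). Origin: under the base's centre. x: barrel, the way the window looks; y: along the handle, away from the barrel; z up. Barrel x -50..56, y -33..33, top z 136 mm. Handle: bar x -41..-10, y 27..136, z 93..127 mm, free underneath; black trigger in front (+x side) of it
- trigger_pad (a point): mid-trigger, where a finger pulls it, 42 mm from its hinge; in the scanner's frame at rest about x 14, y 78, z 110 mm, pulled x 2, y 80. Trigger: bar 8 mm thick, z 98..122 mm, 58 mm long. Here trigger plus handle measure 60 mm along the scanner's x at rest, 47 mm pulled. Squeeze along that x, one finger on the trigger, one on the handle's back
- window (a point): centre of the scanner's window, at the +x end of the barrel, 110 mm above the counter; axes as the scanner's: x points straight out of the window, y along the handle, z up. A presented canister's middle (57 mm above its underside) belongs at this height
- trigger (a joint): angle of the sprung trigger, rad: 0 at rest, 0.30 fully squeezed (a stop); about 1.5 N at the pad starts it, 6 N holds it fully home; it springs back by itself
- pepper: pepper shaker, 44 mm diameter, 90 mm tall, origin under its centre; bystander
- jug: small steel milk jug with a handle, 72 x 94 x 80 mm, origin under its centre; bystander
- toothpicks: small pot of toothpicks, 43 mm diameter, 70 mm tall, origin under its centre; bystander
- bell: round service bell, 82 mm diameter, 66 mm tall, origin under its centre; bystander
Mind the look-alikes: they are no part of the job. What is shaped like the tin_b but green is not meant.

How it is judged:
On the way, in this order (a step that is already met when the one before it is completed fails the run):
1. the trigger is squeezed home (value of joint trigger above 0.25 rad), for 0.1 s.
2. the trigger is let go and springs back (value of joint trigger below 0.05 rad and contact force between the fingers and scanner below 0.2 N), for 0.1 s.
3. after that, a canister is lifted (height (world z) of any of tin_a, tin_b, tin_c above 0.025 m), for 0.2 s.
At the end, for the whole second after the job is handed in: Heaviest canister gripped, still, upright (11 deg), touching only the fingers; axis 50-160 mm out from the window, within 35 mm sideways, its middle within 30 mm of window height. The other two stand let go on the mat, each weighing on it under 3.2 N; trigger at rest (((x of tin_a in the frame of window between 0.05 and 0.16 m and y of tin_a in the frame of window between -0.035 and 0.035 m and z of tin_a in the frame of window between -0.088 and -0.022 m and angle between tin_a's own z axis and vertical below 0.2 rad and linear speed of tin_a below 0.03 m/s and contact force between tin_a and the fingers above 1 N and contact force between tin_a and scanner below 0.2 N and contact force between tin_a and mat below 0.2 N and contact force between tin_a and tin_b below 0.2 N and contact force between tin_a and tin_c below 0.2 N and contact force between tin_a and pepper below 0.2 N and contact force between tin_a and jug below 0.2 N and contact force between tin_a and toothpicks below 0.2 N and contact force between tin_a and bell below 0.2 N and (contact force between tin_b and mat between 0.5 and 3.2 N and angle between tin_b's own z axis and vertical below 0.15 rad and contact force between tin_b and the fingers below 0.2 N) and (contact force between tin_c and mat between 0.5 and 3.2 N and angle between tin_c's own z axis and vertical below 0.15 rad and contact force between tin_c and the fingers below 0.2 N)) or (x of tin_b in the frame of window between 0.05 and 0.16 m and y of tin_b in the frame of window between -0.035 and 0.035 m and z of tin_b in the frame of window between -0.088 and -0.022 m and angle between tin_b's own z axis and vertical below 0.2 rad and linear speed of tin_b below 0.03 m/s and contact force between tin_b and the fingers above 1 N and contact force between tin_b and scanner below 0.2 N and contact force between tin_b and mat below 0.2 N and contact force between tin_b and tin_a below 0.2 N and contact force between tin_b and tin_c below 0.2 N and contact force between tin_b and pepper below 0.2 N and contact force between tin_b and jug below 0.2 N and contact force between tin_b and toothpicks below 0.2 N and contact force between tin_b and bell below 0.2 N and (contact force between tin_a and mat between 0.5 and 3.2 N and angle between tin_a's own z axis and vertical below 0.15 rad and contact force between tin_a and the fingers below 0.2 N) and (contact force between tin_c and mat between 0.5 and 3.2 N and angle between tin_c's own z axis and vertical below 0.15 rad and contact force between tin_c and the fingers below 0.2 N)) or (x of tin_c in the frame of window between 0.05 and 0.16 m and y of tin_c in the frame of window between -0.035 and 0.035 m and z of tin_c in the frame of window between -0.088 and -0.022 m and angle between tin_c's own z axis and vertical below 0.2 rad and linear speed of tin_c below 0.03 m/s and contact force between tin_c and the fingers above 1 N and contact force between tin_c and scanner below 0.2 N and contact force between tin_c and mat below 0.2 N and contact force between tin_c and tin_a below 0.2 N and contact force between tin_c and tin_b below 0.2 N and contact force between tin_c and pepper below 0.2 N and contact force between tin_c and jug below 0.2 N and contact force between tin_c and toothpicks below 0.2 N and contact force between tin_c and bell below 0.2 N and (contact force between tin_a and mat between 0.5 and 3.2 N and angle between tin_a's own z axis and vertical below 0.15 rad and contact force between tin_a and the fingers below 0.2 N) and (contact force between tin_b and mat between 0.5 and 3.2 N and angle between tin_b's own z axis and vertical below 0.15 rad and contact force between tin_b and the fingers below 0.2 N))) and value of joint trigger below 0.05 rad); the arm keeps its last pose, push and grip.
It fails at once if the pepper shaker is shoved more than 30 mm or tipped over (distance of pepper from where it was at the start of the episode above 0.03 m or angle between pepper's own z axis and vertical above 0.5 rad).
It fails at once if the milk jug is shoved more than 30 mm or tipped over (distance of jug from where it was at the start of the episode above 0.03 m or angle between jug's own z axis and vertical above 0.5 rad).
It fails at once if the toothpick pot is shoved more than 30 mm or tipped over (distance of toothpicks from where it was at the start of the episode above 0.03 m or angle between toothpicks's own z axis and vertical above 0.5 rad).
It fails at once if the service bell is shoved more than 30 mm or tipped over (distance of bell from where it was at the start of the episode above 0.03 m or angle between bell's own z axis and vertical above 0.5 rad).
It fails at once if a canister is tipped over (angle between any of tin_a, tin_b, tin_c's own z axis and vertical above 0.8 rad).
It also fails if it takes over 72 s, if anything falls off the work surface, if the arm or the gripper's body presses on something with over 40 N, if the wrist force passes 120 N, or if a joint passes its speed limit or range.

ROBOT

A 7-joint arm with a two-finger parallel gripper is mounted at the origin on a cart in front of the work surface, level with it; the furniture and walls round the work are solid. World frame = base frame: x ahead of the robot, y to its left, z up, the work surface at z = 0. Lengths are in m, angles in rad, forces in N, time in s.
With the tool pointing down it reaches from about 0.35 to 0.9 m from the base axis. Payload 8.1 kg.
Tool frame: the origin (TCP) lies between the finger pads; the fingertips stand 25 mm ahead of it and the grasp point (between the pads) lies 6 mm ahead of it (bot.nose_length is the distance from the TCP to the fingertips, in m); z points along the fingers, y is the line along which they close (so a half turn about z gives the same grasp; the last joint's range is limited). The gripper opens to 85 mm and grips with 20 to 120 N. Pads are 22 mm wide; open, the fingers measure 114 mm over their backs; the gripper's body (76 mm by 85 mm) begins 54 mm behind the grasp point. The pads swing forward as they close: fully open they stand 13 mm farther back than shut.
Start: joints at [-1.344, 0.434, 0.025, 1.573, -0.012, 1.134, -0.075], TCP at [0.202, 0.591, 0.256] pointing down, gripper open.
Joint ranges: [-2.62, 2.62], [-0.44, 2.09], [-1.27, 1.32], [0.08, 2.57], [-1.32, 4.46], [0.12, 2], [-2.74, 2.74]. Speed limits (rad/s): [2.22, 2.22, 3.01, 3.01, 3.14, 3.14, 3.14].

INTERFACE

Orientations are given as a unit quaternion [x, y, z, w].
In Python, from station import bot, vision gives the robot as it stands. The module is installed in compiled form; this text tells all that it offers.
- The arm moves only by the tool jog_arm, never from a script. Its argument "targets" is a list that holds one entry, the list of rows, each a list of 4 numbers: the shift along the world's x, y, z scaled (see below), then the turn about the world's z scaled (see below). In form: [[[x, y, z, yaw], ...]]. A call has 1 to 5 rows; each row shifts and turns the commanded pose from where the row before left it; what a row does not reach is not made up. The controller multiplies each number of a shift by 0.4 m and each number of a turn by 45 degrees. A row lasts 1/12 s, in which the tool goes at most 41.7 mm and 7.16 degrees, less where a joint would pass 70% of its speed; a pose out of reach is approached as far as the arm can. A call with a number of a shift or a turn outside -1 to 1 is refused whole. A call with a gripper value outside its range is refused whole. "jaw" is the opening, from -1 (shut) to 1 (fully open), set as the call begins (left out, the last holds). The fingers move at their own pace and stop on an object; "force" is the grip in N (left out, the last holds). Time passes only in rows, so rows that do not move let the fingers close. It gives the time, the measured TCP pose, the force, the opening and the grip force at its end, in the units of the state.
- bot.sense(): the state, without advancing time (a new reading comes with each control period).
- vision.get_image(name): name is "scene" or "side" or "wrist"; returns a dict with "frame" (480x640x3 uint8, red, green, blue), "fx", "fy", "cx", "cy" (pixels), "rvec" (rotation vector, rad) and "tvec" (3), from world to camera coordinates, as OpenCV has them. Camera axes: x right, y down, z forward; pixel columns grow to the right and rows downward; lengths in m; the calibration is good to about 2 mm. A picture is of the moment at which its call begins. There is no depth.
- bot.close_job(): hands the job in; it is judged then, once.
The state is a dict: "time_s": time; "joint_positions": joint angles; "joint_velocities": joint speeds; "joint_efforts": joint torques, N m; "tcp_pos": TCP position; "orientation": TCP orientation; "wrist_force": force on the tool from outside, world axes, zero at the start; "torque": the same for the moment, N m; "finger_gap": finger opening in m; "finger_force": force on a finger pad.
Only numpy, scipy, OpenCV 4.12 (cv2) and the standard library are available. Lean on these libraries where they do the work, as an engineer would, in place of code of your own. Each camera call takes 0.05 s, during which the arm holds its last target. There are 200 camera calls.

## Working session

There is one attempt and no reset: what is moved stays moved. The work goes in short steps, Python scripts to look and compute and a tool call to move; the robot and the scene stay as the last step left them, time stands still between calls to the robot, and variables do not carry over. Pictures are saved under pics/ and viewed, at most 10 in all, crops included, and the job is handed in when it is done.

Besides the shell and the picture viewer there is one more tool, called after "Request:" by a JSON object that holds its "method" and its "body", one argument or row to a line. jog_arm: Moves the arm, as the interface text tells. Its arguments: {"type":"object","properties":{"targets":{"type":"array","items":{"type":"array","items":{"type":"array","items":{"type":"number"}}}},"jaw":{"type":"number"},"force":{"type":"number"}},"required":["targets"]}

```bash
mkdir -p pics
cat > h.py <<'E'
import numpy as np, cv2
from station import bot, vision
def get(n):
    d=vision.get_image(n); d['R']=cv2.Rodrigues(np.array(d['rvec'],float))[0]; d['t']=np.array(d['tvec'],float).ravel()
    d['C']=-d['R'].T@d['t']; return d
def ray(d,u,v):
    r=d['R'].T@np.array([(u-d['cx'])/d['fx'],(v-d['cy'])/d['fy'],1.]); return d['C'],r/np.linalg.norm(r)
def plane(d,u,v,z):
    C,r=ray(d,u,v); return C+r*(z-C[2])/r[2]
def tri(*a):
    A=np.zeros((3,3));b=np.zeros(3)
    for d,u,v in a:
        C,r=ray(d,u,v);P=np.eye(3)-np.outer(r,r);A+=P;b+=P@C
    return np.linalg.solve(A,b)
def proj(d,p):
    q=d['R']@np.array(p,float)+d['t']; return np.round([d['fx']*q[0]/q[2]+d['cx'],d['fy']*q[1]/q[2]+d['cy']],1)
def save(d,n): cv2.imwrite('pics/'+n,d['frame'][:,:,::-1])
E
python3 - <<'E'
from h import *
import pickle
D={}
for n in ['scene','side','wrist']:
    d=get(n);D[n]=d;save(d,n+'0.png');print(n,d['C'].round(3),d['R'][2].round(2),d['fx'])
pickle.dump(D,open('D0.pkl','wb'))
print({k:np.round(v,3) for k,v in bot.sense().items()})
E
```

```text
scene [-0.275 -0.623  1.153] [ 0.53  0.51 -0.68] 572.0079224836434
side [-0.055 -0.898  0.79 ] [ 0.46  0.74 -0.49] 539.6558269814958
wrist [0.129 0.615 0.372] [ 0.28 -0.1  -0.95] 427.8864423656057
{'time_s': np.float64(0.15), 'joint_positions': array([-1.344,  0.435,  0.025,  1.574, -0.012,  1.134, -0.075]), 'joint_velocities': array([ 0.002, -0.003,  0.001, -0.003,  0.001, -0.001, -0.   ]), 'joint_efforts': array([ 2.0000e-03, -6.7088e+01,  1.0260e+00, -3.1645e+01,  1.6000e-02,
        9.0000e-03, -0.0000e+00]), 'tcp_pos': array([0.202, 0.591, 0.256]), 'orientation': array([ 0.164,  0.986, -0.001, -0.   ]), 'wrist_force': array([-0.237,  0.175, -0.031]), 'torque': array([-0.031, -0.033,  0.002]), 'finger_force': np.float64(0.0), 'finger_gap': np.float64(0.085)}
```

View pics/scene0.png

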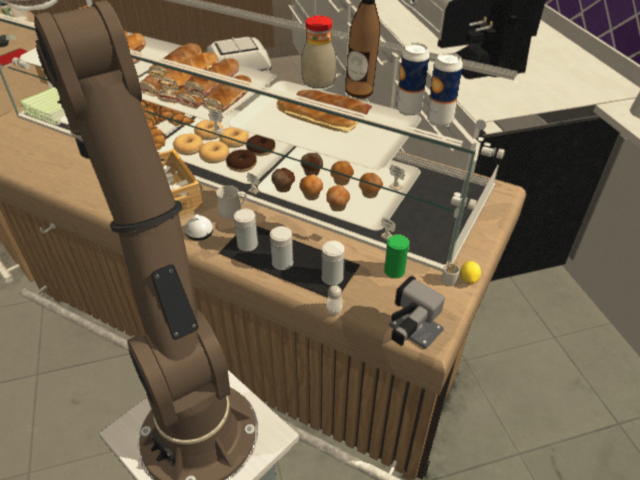

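View pics/side0.png

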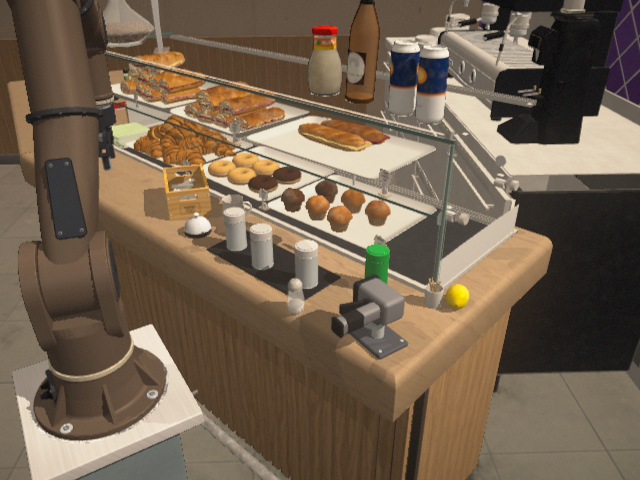

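The scene view shows three white canisters at (246,230), (282,248) and (333,262). The green look-alike is at (397,256), the pepper shaker at (335,300), the scanner at (415,310), the bell at (199,227), the jug at (228,205) and the toothpicks at (451,274). In the side view the canisters are at (235,229), (261,247) and (306,264), and the scanner is at (370,310). Things that could be mistaken for a canister: the green can (397,256), the pepper shaker (335,300) and the jug (228,205). I choose the three white ones on the black mat, and check them in a close crop.

Run:
```python
from h import *
import pickle
D=pickle.load(open('D0.pkl','rb'))
a=D['scene']['frame'][205:355,210:470]; b=D['side']['frame'][200:350,180:440]
im=np.vstack([cv2.resize(x,(780,450),interpolation=cv2.INTER_CUBIC)[:,:] for x in (a,b)])
im=cv2.resize(np.vstack([cv2.resize(a,None,fx=2.66,fy=2,interpolation=cv2.INTER_CUBIC)]),(10,10))
for n,f,x0,y0 in (('s',D['scene']['frame'],215,205),('d',D['side']['frame'],190,200)):
    c=cv2.resize(f[y0:y0+155,x0:x0+250],None,fx=3.2,fy=3.2,interpolation=cv2.INTER_CUBIC)
    for k in range(0,250,50): cv2.putText(c,str(x0+k),(int(k*3.2),10),0,.4,(255,0,0),1); cv2.line(c,(int(k*3.2),12),(int(k*3.2),20),(255,0,0),1)
    for k in range(0,155,25): cv2.putText(c,str(y0+k),(0,int(k*3.2)+4),0,.4,(255,0,0),1)
    cv2.imwrite(f'pics/crop_{n}.png',c[:,:,::-1])
```

```text
(no output)
```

View pics/crop_s.png

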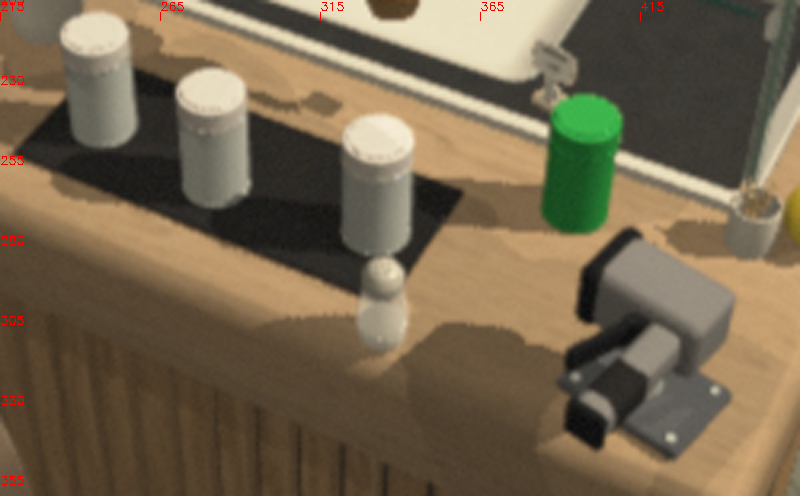

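View pics/crop_d.png

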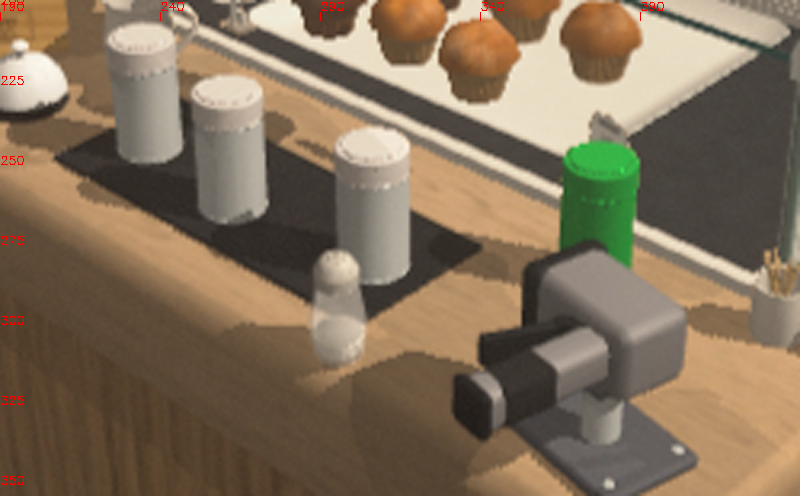

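Both crops show three identical white canisters on the black mat. The scanner's black-rimmed window faces left (world +y), and its handle and trigger point towards the robot. Next I triangulate.

Run:
```python
from h import *
import pickle
D=pickle.load(open('D0.pkl','rb'));S=D['scene'];Q=D['side']
s=lambda u,v:(S,215+u/3.2,205+v/3.2); q=lambda u,v:(Q,190+u/3.2,200+v/3.2)
def T(n,a,b):
    p=tri(s(*a),q(*b)); print(n,p.round(3),'res',proj(S,p)-np.round(s(*a)[1:],1),proj(Q,p)-np.round(q(*b)[1:],1))
for n,a,b in [('lid1',(95,35),(142,40)),('lid2',(212,94),(227,91)),('lid3',(379,139),(373,147)),('green',(587,120),(601,161)),
 ('pepper top',(384,272),(336,268)),('matR',(463,193),(482,246)),('matL',(15,152),(56,157)),('matF',(362,299),(368,320)),
 ('baseR',(732,395),(697,458)),('baseB',(672,457),(597,490)),('baseL',(558,383),(515,428)),
 ('rim top',(628,232),(590,245)),('barrel R',(733,296),(686,312)),('handle end far-top',(615,410),(492,375)),('trig tip',(568,358),(480,345)),('handle tip top',(568,398),(455,377))]: T(n,a,b)
# lid refine: mask bright
for n,d in (('scene',S),('side',Q)):
    f=d['frame'].astype(int); m=((f.min(2)>150)&(f.max(2)-f.min(2)<30)).astype(np.uint8)
    k,l,st,c=cv2.connectedComponentsWithStats(m)
    for i in range(1,k):
        if st[i,4]>120 and 170<st[i,0]<420 and 190<st[i,1]<300: print(n,st[i],c[i].round(1))
for n,p in [('bell',(199,235))]: print(plane(S,*p,0).round(3))
print('toothpick',plane(S,215+755/3.2,205+252/3.2,0).round(3),'jug',plane(S,228,225,0).round(3))
```

```text
lid1 [0.469 0.373 0.109] res [-0.1  0.1] [ 0.1 -0.1]
lid2 [0.484 0.239 0.115] res [ 0.2 -0.2] [-0.1  0.2]
lid3 [0.542 0.102 0.112] res [-0.1  0.2] [ 0.1 -0.1]
green [ 0.683 -0.006  0.108] res [0.  0.1] [ 0.1 -0.1]
pepper top [0.462 0.022 0.073] res [-0.2  0.3] [ 0.3 -0.3]
matR [ 0.632  0.079 -0.001] res [ 0.  -0.1] [0. 0.]
matL [ 0.391  0.408 -0.002] res [-0.1  0.1] [ 0.1 -0.2]
matF [ 0.517  0.086 -0.043] res [ 2.2 -2.6] [-2.7  2.4]
baseR [ 0.602 -0.225  0.007] res [-0.1  0.1] [0.1 0. ]
baseB [ 0.507 -0.234  0.028] res [ 0.3 -0.3] [-0.4  0.4]
baseL [ 0.535 -0.107 -0.02 ] res [-0.1  0.1] [ 0.1 -0.1]
rim top [ 0.585 -0.119  0.128] res [-0.2  0.2] [ 0.2 -0.3]
barrel R [ 0.589 -0.214  0.127] res [ 0.1 -0.2] [-0.2  0.2]
handle end far-top [ 0.428 -0.223  0.148] res [ 0.1 -0.2] [-0.3  0.2]
trig tip [ 0.467 -0.155  0.112] res [ 0.  -0.1] [0. 0.]
handle tip top [ 0.432 -0.182  0.119] res [-0.4  0.5] [ 0.5 -0.5]
scene [196 215  16  15 138] [203.3 222.8]
side [189 217  22  17 248] [199.5 224.9]
side [238 221   9  29 159] [242.1 234.5]
side [267 238   7  29 143] [269.4 252.3]
side [311 256   7  32 160] [314.3 271.6]
[0.395 0.51  0.   ]
toothpick [ 0.75  -0.148  0.   ] jug [0.484 0.482 0.   ]
```

Request:
{"method": "jog_arm", "body": {
  "targets": [
    [[0.027,-0.089,0.01,0.026],[0.027,-0.089,0.01,0.026],[0.027,-0.089,0.01,0.026],[0.027,-0.089,0.01,0.026],[0.027,-0.089,0.01,0.026]]
  ],
  "jaw": 1,
  "force": 30
}}

```text
time_s: 0.57
tcp_pos: [0.2566, 0.4114, 0.2762]
orientation: [0.113, 0.994, -0.0, -0.0]
wrist_force: [0.6, 0.4, 0.5]
finger_gap: 0.0857
finger_force: 0.0
```

Request:
{"method": "jog_arm", "body": {
  "targets": [
    [[0.027,-0.089,0.01,0.026],[0.027,-0.089,0.01,0.026],[0.027,-0.089,0.01,0.026],[0.027,-0.089,0.01,0.026],[0.027,-0.089,0.01,0.026]]
  ]
}}

```text
time_s: 0.98
tcp_pos: [0.3104, 0.2334, 0.2964]
orientation: [0.062, 0.998, 0.0, -0.0]
wrist_force: [1.6, -0.4, 0.2]
finger_gap: 0.0855
finger_force: 0.0
```

Request:
{"method": "jog_arm", "body": {
  "targets": [
    [[0.027,-0.089,0.01,0.026],[0.027,-0.089,0.01,0.026],[0.027,-0.089,0.01,0.026],[0.027,-0.089,0.01,0.026],[0.027,-0.089,0.01,0.026]]
  ]
}}

```text
time_s: 1.4
tcp_pos: [0.3643, 0.0553, 0.3166]
orientation: [0.011, 1.0, 0.0, 0.0]
wrist_force: [0.1, 1.1, 0.0]
finger_gap: 0.0858
finger_force: 0.0
```

Request:
{"method": "jog_arm", "body": {
  "targets": [
    [[0.027,-0.089,0.01,0.026],[0.027,-0.089,0.01,0.026],[0.027,-0.089,0.01,0.026],[0.027,-0.089,0.01,0.026],[0,0,0,0]]
  ]
}}

```text
time_s: 1.82
tcp_pos: [0.4087, -0.0917, 0.3335]
orientation: [-0.026, 1.0, -0.001, 0.001]
wrist_force: [-0.6, -0.2, 0.5]
finger_gap: 0.0855
finger_force: 0.0
```

Run:
```python
from h import *
import pickle
D=pickle.load(open('D0.pkl','rb'));S=D['scene'];Q=D['side']
print('post bot',tri((S,452,258),(Q,438,283)).round(3),'top',tri((S,475,130),(Q,450,140)).round(3))
d=get('wrist');save(d,'w1.png');d2=get('side');pickle.dump((d,d2),open('D1.pkl','wb'))
print({k:np.round(v,3) for k,v in bot.sense().items() if k in('tcp_pos','orientation','joint_positions','wrist_force','time_s')})
```

```text
post bot [ 0.804 -0.107  0.028] top [ 0.843 -0.064  0.393]
{'time_s': np.float64(1.917), 'joint_positions': array([-0.568, -0.015,  0.658,  1.957,  0.01 ,  1.197,  1.711]), 'tcp_pos': array([ 0.408, -0.086,  0.332]), 'orientation': array([-0.027,  1.   , -0.   , -0.   ]), 'wrist_force': array([ 0.486,  0.332, -0.282])}
```

View pics/w1.png

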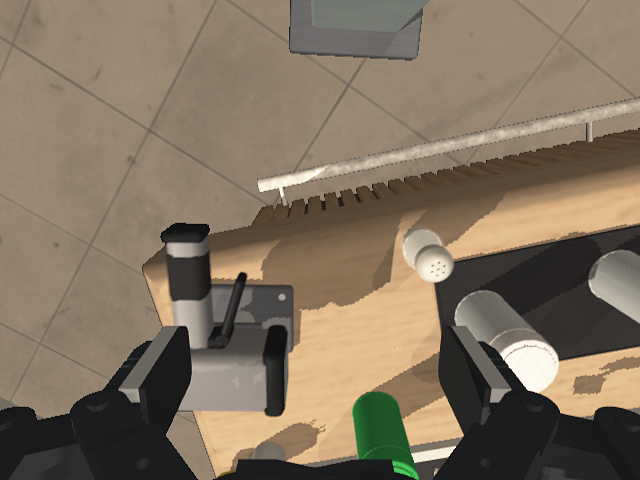

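The wrist view shows the scanner: handle end (187,232), trigger from tip (242,275) to root (218,345), window rim at u≈264–288 and v≈325–413, and the base's right edge (293,286)–(293,350). Pepper is at (430,255), the nearest canister's lid at (530,365) and the green can at (385,430).

Run:
```python
from h import *
import pickle
d,d2=pickle.load(open('D1.pkl','rb'))
print(d['C'].round(3), d['cx'],d['cy'])
c=cv2.resize(d['frame'][215:425,140:320],None,fx=2.8,fy=2.8,interpolation=cv2.INTER_CUBIC)
for k in range(0,180,20): cv2.putText(c,str(140+k),(int(k*2.8),10),0,.35,(255,0,0),1); cv2.line(c,(int(k*2.8),12),(int(k*2.8),c.shape[0]),(255,0,0) if k%100==0 else (90,90,160),1)
for k in range(0,210,20): cv2.putText(c,str(215+k),(0,int(k*2.8)+4),0,.35,(255,0,0),1); cv2.line(c,(25,int(k*2.8)),(c.shape[1],int(k*2.8)),(90,90,160),1)
cv2.imwrite('pics/w1c.png',c[:,:,::-1])
for n,u,v,z in [('base c',292,286,.008),('base c2',293,350,.008),('rim top a',270,326,.136),('rim top b',268,413,.136),('trig tip',242,275,.122),('trig root',222,345,.122),('handle end L',163,228,.127),('handle end R',210,228,.127)]: print(n,plane(d,u,v,z).round(4))
```

```text
[ 0.331 -0.097  0.45 ] 314.5113897874235 249.14442513692984
base c [ 0.5149 -0.1133  0.008 ]
base c2 [ 0.5956 -0.1091  0.008 ]
rim top a [ 0.4978 -0.1251  0.136 ]
rim top b [ 0.5826 -0.125   0.136 ]
trig tip [ 0.4599 -0.1503  0.122 ]
trig root [ 0.5258 -0.1675  0.122 ]
handle end L [ 0.422  -0.2111  0.127 ]
handle end R [ 0.4201 -0.1744  0.127 ]
```

View pics/w1c.png

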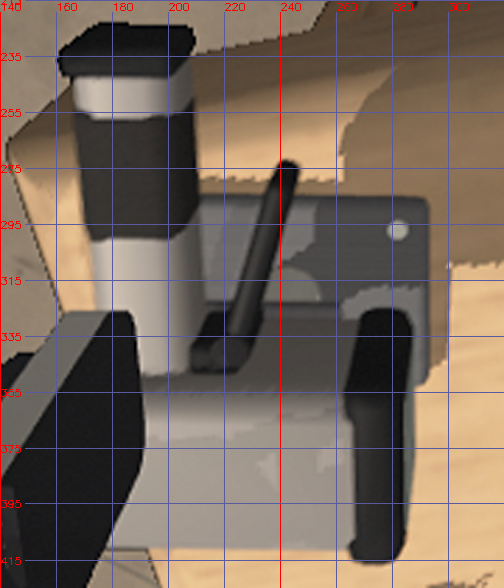

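Request:
{"method": "jog_arm", "body": {
  "targets": [
    [[0.037,-0.049,-0.064,0],[0.037,-0.049,-0.064,0],[0.037,-0.049,-0.064,0],[0.037,-0.049,-0.064,0],[0.035,-0.045,-0.064,0]]
  ]
}}

```text
time_s: 2.33
tcp_pos: [0.4816, -0.1806, 0.2025]
orientation: [-0.03, 1.0, 0.001, -0.0]
wrist_force: [0.4, 1.3, 0.2]
finger_gap: 0.0854
finger_force: 0.0
```

Request:
{"method": "jog_arm", "body": {
  "targets": [
    [[0,0,0,0],[0,0,-0.01,0]]
  ]
}}

```text
time_s: 2.5
tcp_pos: [0.4804, -0.1809, 0.1988]
orientation: [-0.029, 1.0, 0.0, -0.002]
wrist_force: [-0.2, 1.2, 0.3]
finger_gap: 0.0855
finger_force: 0.0
```

Run:
```python
from h import *
d=get('scene');save(d,'s2.png');w=get('wrist')
c=cv2.resize(d['frame'][255:365,350:470],(360,330),interpolation=cv2.INTER_CUBIC)
w=cv2.resize(w['frame'],(440,330))
cv2.imwrite('pics/c2.png',np.hstack([c,w])[:,:,::-1])
print(bot.sense()['tcp_pos'])
```

```text
[ 0.48041925 -0.1799563   0.20001089]
```

View pics/c2.png

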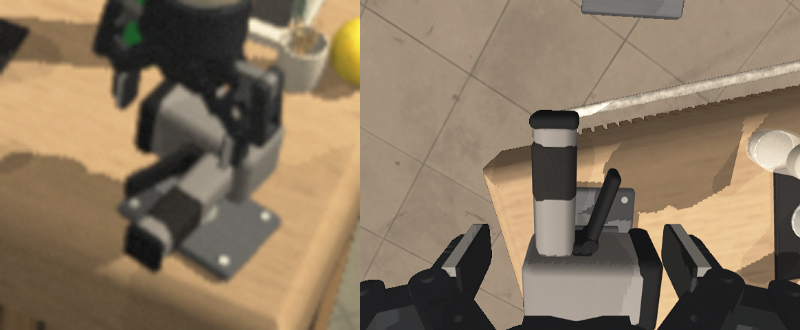

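The handle and trigger are centred between the fingers (span u≈533–620, midway between fingertips at 490 and 665). I go down and squeeze.

Request:
{"method": "jog_arm", "body": {
  "targets": [
    [[0,-0.003,-0.055,0],[0,0,-0.055,0],[0,0,-0.055,0],[0,0,-0.05,0],[0,0,0,0]]
  ]
}}

```text
time_s: 3.02
tcp_pos: [0.4796, -0.1802, 0.1128]
orientation: [-0.03, 1.0, 0.001, -0.001]
wrist_force: [-0.1, 1.6, -0.4]
finger_gap: 0.0857
finger_force: 0.0
```

Request:
{"method": "jog_arm", "body": {
  "targets": [
    [[0,0,0,0],[0,0,0,0],[0,0,0,0],[0,0,0,0],[0,0,0,0]]
  ],
  "jaw": -1,
  "force": 20
}}

```text
time_s: 3.43
tcp_pos: [0.4824, -0.1878, 0.1176]
orientation: [-0.027, 1.0, -0.003, 0.003]
wrist_force: [-3.1, -13.6, 11.7]
finger_gap: 0.0455
finger_force: 24.1
```

Request:
{"method": "jog_arm", "body": {
  "targets": [
    [[0,0,0,0],[0,0,0,0],[0,0,0,0],[0,0,0,0],[0,0,0,0]]
  ]
}}

```text
time_s: 3.85
tcp_pos: [0.4824, -0.1878, 0.1176]
orientation: [-0.027, 1.0, -0.003, 0.003]
wrist_force: [-4.0, -13.6, 12.0]
finger_gap: 0.0449
finger_force: 24.0
```

The gap is 45 mm, so the trigger is home. Now I open and wait for it to spring back.

Request:
{"method": "jog_arm", "body": {
  "targets": [
    [[0,0,0,0],[0,0,0,0],[0,0,0,0],[0,0,0,0],[0,0,0,0]]
  ],
  "jaw": 1
}}

```text
time_s: 4.27
tcp_pos: [0.4808, -0.1822, 0.1144]
orientation: [-0.029, 1.0, 0.0, -0.0]
wrist_force: [-0.0, -0.3, -0.3]
finger_gap: 0.0855
finger_force: 0.0
```

Request:
{"method": "jog_arm", "body": {
  "targets": [
    [[0,0,0,0],[0,0,0,0],[0,0,0,0],[0,0,0,0]]
  ]
}}

```text
time_s: 4.6
tcp_pos: [0.4808, -0.1827, 0.1143]
orientation: [-0.029, 1.0, 0.0, -0.0]
wrist_force: [-0.4, -0.5, 0.3]
finger_gap: 0.0857
finger_force: 0.0
```

Request:
{"method": "jog_arm", "body": {
  "targets": [
    [[0,0,0.06,0],[0,0,0.09,0],[0,0,0.09,0],[0,0,0.09,0],[0,0,0.09,0]]
  ]
}}

```text
time_s: 5.02
tcp_pos: [0.4803, -0.1829, 0.284]
orientation: [-0.029, 1.0, -0.0, -0.0]
wrist_force: [1.3, 0.0, -1.0]
finger_gap: 0.0854
finger_force: 0.0
```

Request:
{"method": "jog_arm", "body": {
  "targets": [
    [[-0.02,0.09,0,0.0],[-0.02,0.09,0,0],[-0.02,0.09,0,0],[-0.02,0.09,0,0],[-0.02,0.09,0,0]]
  ]
}}

```text
time_s: 5.43
tcp_pos: [0.4401, -0.0013, 0.2825]
orientation: [-0.029, 1.0, 0.0, 0.0]
wrist_force: [1.6, 0.8, -0.0]
finger_gap: 0.0851
finger_force: 0.0
```

Request:
{"method": "jog_arm", "body": {
  "targets": [
    [[-0.02,0.09,0,0.0],[-0.02,0.09,0,0],[-0.02,0.09,0,0],[-0.02,0.09,0,0],[0,0,0,0]]
  ]
}}

```text
time_s: 5.85
tcp_pos: [0.407, 0.1481, 0.2822]
orientation: [-0.033, 0.999, 0.001, -0.0]
wrist_force: [-0.6, 0.3, -1.0]
finger_gap: 0.0856
finger_force: 0.0
```

Run:
```python
from h import *
import pickle
d=get('wrist');save(d,'w3.png');s=get('scene');pickle.dump((d,s),open('D3.pkl','wb'))
print(d['C'].round(3),{k:np.round(v,3) for k,v in bot.sense().items() if k in('tcp_pos','orientation','joint_positions','wrist_force','time_s')})
```

```text
[0.33  0.142 0.399] {'time_s': np.float64(5.95), 'joint_positions': array([-0.953,  0.079,  0.54 ,  2.005, -0.046,  1.07 ,  1.24 ]), 'tcp_pos': array([0.408, 0.142, 0.282]), 'orientation': array([-0.031,  1.   , -0.   , -0.   ]), 'wrist_force': array([ 0.369, -0.517, -0.3  ])}
```

View pics/w3.png

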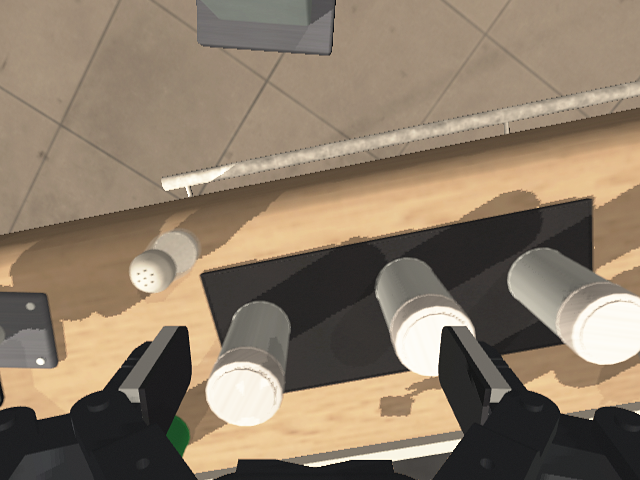

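The wrist view shows three lids at about (245,392), (434,336) and (613,331) on the mat, with pepper at (152,272). I combine these with the fixed views.

Run:
```python
from h import *
import pickle
D=pickle.load(open('D0.pkl','rb'));S=D['scene'];Q=D['side'];W,_=pickle.load(open('D3.pkl','rb'))
s=lambda u,v:(S,215+u/3.2,205+v/3.2); q=lambda u,v:(Q,190+u/3.2,200+v/3.2)
for n,a,b,w in [('T1',(95,35),(142,40),(613,331)),('T2',(212,94),(227,91),(434,336)),('T3',(379,139),(373,147),(245,392))]:
    print(n,tri(s(*a),q(*b),(W,*w)).round(3),tri(s(*a),(W,*w)).round(3),*[plane(*x,.12)[:2].round(3) for x in (s(*a),q(*b),(W,*w))])
print('pepper',plane(W,152,272,.085).round(3),'mat corners',[plane(W,*x,.005)[:2].round(3) for x in ((203,273),(593,199))])
print('green',plane(S,215+587/3.2,205+120/3.2,.115).round(3), 'case edge',[plane(S,*x,0)[:2].round(3) for x in ((215+160/3.2,205),(215+500/3.2,205+120/3.2))])
print('bell',plane(Q,200,236,0).round(3), [plane(S,*x,.0)[:2].round(3) for x in((185,229),(213,229),(199,240))])
```

```text
T1 [0.471 0.377 0.107] [0.471 0.378 0.107] [0.462 0.363] [0.461 0.353] [0.464 0.369]
T2 [0.484 0.241 0.113] [0.484 0.242 0.111] [0.48  0.234] [0.48 0.23] [0.477 0.239]
T3 [0.542 0.101 0.112] [0.541 0.101 0.112] [0.536 0.096] [0.534 0.089] [0.534 0.103]
pepper [0.455 0.023 0.085] mat corners [array([0.484, 0.043]), array([0.386, 0.406])]
green [ 0.677 -0.01   0.115] case edge [array([0.627, 0.472]), array([0.726, 0.116])]
bell [0.399 0.488 0.   ] [array([0.383, 0.562]), array([0.441, 0.501]), array([0.382, 0.492])]
```

```bash
cat >> h.py <<'E'
def lids(d,box,th):
    f=cv2.cvtColor(d['frame'],cv2.COLOR_RGB2GRAY); m=np.zeros_like(f); x0,y0,x1,y1=box; m[y0:y1,x0:x1]=(f[y0:y1,x0:x1]>th)*255
    out=[]
    for c in cv2.findContours(m,0,1)[0]:
        if cv2.contourArea(c)>60:
            out.append((np.round(cv2.fitEllipse(cv2.convexHull(c))[0],1),np.round(cv2.fitEllipse(cv2.convexHull(c))[1],1)))
    return out
E
python3 - <<'E'
from h import *
import pickle
D=pickle.load(open('D0.pkl','rb'));S=D['scene'];Q=D['side'];W,_=pickle.load(open('D3.pkl','rb'))
for th in (205,220,235):
  print(th,'W',lids(W,(190,290,640,440),th)); print('S',lids(S,(230,205,350,260),th)); print('Q',lids(Q,(215,205,320,260),th))
E
```

```text
205 W [(array([267., 438.]), array([13.4, 47.8])), (array([345.2, 430.6]), array([10.2, 43.7])), (array([309.5, 415.8]), array([24.5, 57.1])), (array([373.2, 409. ]), array([12.8, 50.4])), (array([426.3, 402.5]), array([11.8, 30.8])), (array([392.9, 392.3]), array([ 6.7, 55.4])), (array([376.9, 384.8]), array([ 4.5, 29.1])), (array([541.1, 382.5]), array([11.5, 33.2])), (array([251.4, 393.5]), array([64.6, 95.9])), (array([199.9, 341.9]), array([18.9, 35.5])), (array([429.3, 343. ]), array([64.1, 93. ])), (array([605.5, 327.1]), array([ 71.3, 101.6]))]Traceback (most recent call last):
  File "<stdin>", line 5, in <module>
  File "h.py", line 23, in lids
    out.append((np.round(cv2.fitEllipse(cv2.convexHull(c))[0],1),np.round(cv2.fitEllipse(cv2.convexHull(c))[1],1)))
                         ~~~~~~~~~~~~~~^^^^^^^^^^^^^^^^^^^
cv2.error: OpenCV(4.12.0) /io/opencv/modules/imgproc/src/shapedescr.cpp:361: error: (-201:Incorrect size of input array) There should be at least 5 points to fit the ellipse in function 'fitEllipseNoDirect'
```

Request:
{"method": "jog_arm", "body": {
  "targets": [
    [[0.065,-0.02,-0.03,0],[0.065,-0.02,-0.03,0],[0.065,-0.02,-0.03,0],[0.065,-0.02,-0.03,0],[0.063,-0.02,-0.03,0]]
  ]
}}

```text
time_s: 6.37
tcp_pos: [0.5396, 0.0989, 0.2217]
orientation: [-0.028, 1.0, -0.0, 0.0]
wrist_force: [0.4, 1.3, 0.6]
finger_gap: 0.0857
finger_force: 0.0
```

Request:
{"method": "jog_arm", "body": {
  "targets": [
    [[0,0,-0.02,0],[0,0,0,0]]
  ]
}}

```text
time_s: 6.53
tcp_pos: [0.5381, 0.0985, 0.2125]
orientation: [-0.027, 1.0, -0.001, -0.001]
wrist_force: [-0.2, -0.3, -0.5]
finger_gap: 0.0852
finger_force: 0.0
```

Run:
```python
from h import *
w=get('wrist');s=get('scene')
c=cv2.resize(s['frame'][190:310,280:400],(330,330),interpolation=cv2.INTER_CUBIC)
cv2.imwrite('pics/c4.png',np.hstack([c,cv2.resize(w['frame'],(440,330))])[:,:,::-1])
print(bot.sense()['tcp_pos'],proj(w,(.537,.102,.12)),proj(w,(.537,.072,.12)),proj(w,(.537,.132,.12)))
```

```text
[0.53738652 0.1001983  0.21418244] [324.  270.2] [266.4 267.2] [381.5 273.2]
```

View pics/c4.png

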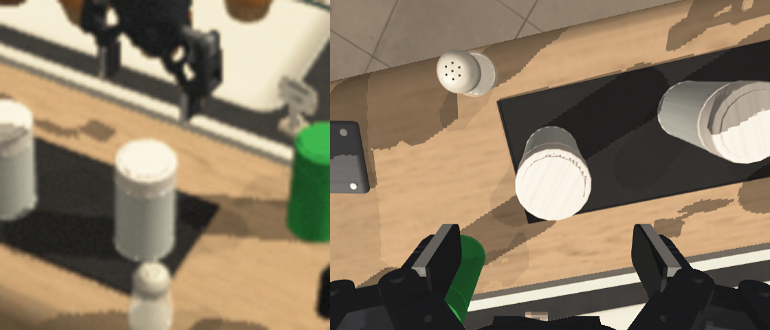

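The lid spans u≈269–381 centred on (325,267), against a prediction of (324,270), which confirms the canister at (0.537,0.102). I go down, grip and lift.

Request:
{"method": "jog_arm", "body": {
  "targets": [
    [[0,0.005,-0.08,0],[0,0,-0.08,0],[0,0,-0.08,0],[0,0,-0.067,0],[0,0,0,0]]
  ]
}}

```text
time_s: 7.05
tcp_pos: [0.5346, 0.1034, 0.0884]
orientation: [-0.03, 1.0, -0.001, -0.003]
wrist_force: [-0.1, 0.5, -0.7]
finger_gap: 0.0854
finger_force: 0.0
```

Request:
{"method": "jog_arm", "body": {
  "targets": [
    [[0,0,0,0],[0,0,0,0],[0,0,0,0],[0,0,0,0],[0,0,0,0]]
  ],
  "jaw": -1,
  "force": 40
}}

```text
time_s: 7.47
tcp_pos: [0.5394, 0.1035, 0.0939]
orientation: [-0.029, 1.0, 0.001, 0.002]
wrist_force: [-1.4, -0.8, 9.4]
finger_gap: 0.0592
finger_force: 43.8
```

Request:
{"method": "jog_arm", "body": {
  "targets": [
    [[0,0,0.03,0],[0,0,0.04,0],[0,0,0.04,0],[0,0,0,0],[0,0,0,0]]
  ]
}}

```text
time_s: 7.88
tcp_pos: [0.5388, 0.1037, 0.1371]
orientation: [-0.029, 1.0, 0.001, 0.001]
wrist_force: [0.2, 0.0, -2.4]
finger_gap: 0.059
finger_force: 43.8
```

Request:
{"method": "jog_arm", "body": {
  "targets": [
    [[0,0,0,0],[0,0,0,0],[0,0,0,0],[0,0,0,0],[0,0,0,0]]
  ]
}}

```text
time_s: 8.3
tcp_pos: [0.5378, 0.1032, 0.1351]
orientation: [-0.029, 1.0, -0.0, -0.0]
wrist_force: [-0.6, -0.8, -2.3]
finger_gap: 0.0591
finger_force: 43.8
```

Request:
{"method": "jog_arm", "body": {
  "targets": [
    [[0,0,0,0]]
  ]
}}

```text
time_s: 8.38
tcp_pos: [0.5379, 0.1032, 0.1352]
orientation: [-0.029, 1.0, -0.0, -0.0]
wrist_force: [-0.4, -0.1, -2.3]
finger_gap: 0.0592
finger_force: 43.8
```

T3 reads about 2.3 N, which is light. I put it back and go to T2.

Request:
{"method": "jog_arm", "body": {
  "targets": [
    [[0,0,-0.03,0],[0,0,-0.04,0],[0,0,-0.025,0],[0,0,-0.012,0],[0,0,0,0]]
  ]
}}

```text
time_s: 8.8
tcp_pos: [0.5381, 0.103, 0.0932]
orientation: [-0.029, 1.0, 0.0, -0.0]
wrist_force: [-4.2, -1.3, 5.5]
finger_gap: 0.0592
finger_force: 44.2
```

Request:
{"method": "jog_arm", "body": {
  "targets": [
    [[0,0,0,0],[0,0,0,0],[0,0,0,0],[0,0,0,0],[0,0,0,0]]
  ],
  "jaw": 1
}}

```text
time_s: 9.22
tcp_pos: [0.5381, 0.1034, 0.0927]
orientation: [-0.029, 1.0, 0.0, 0.0]
wrist_force: [-0.8, -0.1, 0.7]
finger_gap: 0.0854
finger_force: 0.0
```

Request:
{"method": "jog_arm", "body": {
  "targets": [
    [[0,0,0.03,0],[0,0,0.07,0],[0,0,0.08,0],[0,0,0.08,0],[0,0,0.06,0]]
  ]
}}

```text
time_s: 9.63
tcp_pos: [0.5386, 0.1029, 0.2241]
orientation: [-0.029, 1.0, 0.0, 0.001]
wrist_force: [0.8, -0.8, 1.2]
finger_gap: 0.0856
finger_force: 0.0
```

Request:
{"method": "jog_arm", "body": {
  "targets": [
    [[-0.028,0.068,0,0],[-0.028,0.068,0,0],[-0.028,0.068,0,0],[-0.028,0.068,0,0],[-0.028,0.068,0,0]]
  ]
}}

```text
time_s: 10.05
tcp_pos: [0.4814, 0.2404, 0.2218]
orientation: [-0.029, 1.0, 0.0, 0.0]
wrist_force: [-0.5, 0.5, 0.5]
finger_gap: 0.0856
finger_force: 0.0
```

Request:
{"method": "jog_arm", "body": {
  "targets": [
    [[0,0,0,0],[0,0,0,0]]
  ]
}}

```text
time_s: 10.22
tcp_pos: [0.4813, 0.2411, 0.2214]
orientation: [-0.031, 1.0, 0.0, 0.0]
wrist_force: [0.1, 0.1, 0.2]
finger_gap: 0.0855
finger_force: 0.0
```

```bash
cat >> h.py <<'E'
def blob(w,c,z=.12):
    # bright, unsaturated blob around expected lid centre c; centre y from side extents, x from far edge
    f=w['frame'].astype(int); m=((f.min(2)>140)&(f.max(2)-f.min(2)<35)).astype(np.uint8)
    m=cv2.morphologyEx(m,cv2.MORPH_OPEN,np.ones((5,5),np.uint8))
    k,l,st,_=cv2.connectedComponentsWithStats(m); u,v=proj(w,(*c,z)).astype(int); i=l[v,u]; x,y,ww,h,a=st[i]
    print('pred',u,v,'blob',x,y,ww,h,a,'pred sides',proj(w,(c[0],c[1]-.03,z)),proj(w,(c[0],c[1]+.03,z)),proj(w,(c[0]+.03,c[1],z)))
    cu,cv_=x+ww/2,y+h-ww/2; print('centre',cu,cv_,plane(w,cu,cv_,z).round(4))
E
python3 - <<'E'
from h import *
w=get('wrist');save(w,'w5.png');print(bot.sense()['tcp_pos'],bot.sense()['wrist_force']);blob(w,(.480,.239))
E
```

```text
[0.48197413 0.23941997 0.22137836] [ 0.71755594 -0.99911989  0.55001793]
pred 312 263 blob 266 216 105 100 7825 pred sides [257.3 260. ] [368.3 266.5] [309.6 313.7]
centre 318.5 263.5 [0.48  0.242 0.12 ]
```

Request:
{"method": "jog_arm", "body": {
  "targets": [
    [[-0.002,0.003,-0.08,0],[0,0,-0.08,0],[0,0,-0.08,0],[0,0,-0.08,0],[0,0,0,0]]
  ]
}}

```text
time_s: 10.68
tcp_pos: [0.479, 0.2375, 0.0884]
orientation: [-0.028, 1.0, -0.002, -0.003]
wrist_force: [-0.9, -0.8, 0.6]
finger_gap: 0.0853
finger_force: 0.0
```

Request:
{"method": "jog_arm", "body": {
  "targets": [
    [[0,0,0,0],[0,0,0,0],[0,0,0,0],[0,0,0,0],[0,0,0,0]]
  ],
  "jaw": -1
}}

```text
time_s: 11.1
tcp_pos: [0.4827, 0.2408, 0.0949]
orientation: [-0.029, 1.0, 0.001, 0.002]
wrist_force: [0.1, -0.8, 8.4]
finger_gap: 0.0598
finger_force: 42.1
```

Request:
{"method": "jog_arm", "body": {
  "targets": [
    [[0,0,0.03,0],[0,0,0.04,0],[0,0,0.04,0],[0,0,0,0],[0,0,0,0]]
  ]
}}

```text
time_s: 11.52
tcp_pos: [0.4819, 0.241, 0.1381]
orientation: [-0.029, 1.0, 0.001, 0.001]
wrist_force: [0.8, -0.3, -1.5]
finger_gap: 0.0598
finger_force: 43.5
```

Request:
{"method": "jog_arm", "body": {
  "targets": [
    [[0,0,0,0],[0,0,0,0],[0,0,0,0],[0,0,0,0],[0,0,0,0]]
  ]
}}

```text
time_s: 11.93
tcp_pos: [0.4811, 0.2403, 0.1363]
orientation: [-0.029, 1.0, -0.0, -0.0]
wrist_force: [0.7, -1.3, -1.5]
finger_gap: 0.0595
finger_force: 43.5
```

Request:
{"method": "jog_arm", "body": {
  "targets": [
    [[0,0,0,0]]
  ]
}}

```text
time_s: 12.02
tcp_pos: [0.4811, 0.2404, 0.1364]
orientation: [-0.029, 1.0, -0.0, -0.0]
wrist_force: [-0.1, 0.2, -1.5]
finger_gap: 0.0594
finger_force: 43.5
```

T2 reads 1.5 N, also light. I put it back and go to T1.

Request:
{"method": "jog_arm", "body": {
  "targets": [
    [[0,0,-0.03,0],[0,0,-0.04,0],[0,0,-0.025,0],[0,0,-0.012,0],[0,0,0,0]]
  ]
}}

```text
time_s: 12.43
tcp_pos: [0.481, 0.2419, 0.0936]
orientation: [-0.03, 1.0, 0.001, -0.0]
wrist_force: [-0.6, 0.8, -1.2]
finger_gap: 0.0596
finger_force: 43.1
```

Request:
{"method": "jog_arm", "body": {
  "targets": [
    [[0,0,0,0],[0,0,0,0],[0,0,0,0],[0,0,0,0],[0,0,0,0]]
  ],
  "jaw": 1
}}

```text
time_s: 12.85
tcp_pos: [0.4813, 0.2404, 0.0941]
orientation: [-0.029, 1.0, 0.0, 0.0]
wrist_force: [0.3, 0.7, -0.7]
finger_gap: 0.0855
finger_force: 0.0
```

Request:
{"method": "jog_arm", "body": {
  "targets": [
    [[0,0,0.03,0],[0,0,0.07,0],[0,0,0.08,0],[0,0,0.08,0],[0,0,0.06,0]]
  ]
}}

```text
time_s: 13.27
tcp_pos: [0.4818, 0.2403, 0.2244]
orientation: [-0.029, 1.0, 0.0, 0.001]
wrist_force: [1.6, -0.7, 0.3]
finger_gap: 0.0853
finger_force: 0.0
```

Request:
{"method": "jog_arm", "body": {
  "targets": [
    [[-0.007,0.066,0,0],[-0.007,0.066,0,0],[-0.007,0.066,0,0],[-0.007,0.066,0,0],[-0.007,0.066,0,0]]
  ]
}}

```text
time_s: 13.68
tcp_pos: [0.4669, 0.3737, 0.2221]
orientation: [-0.029, 1.0, 0.0, 0.0]
wrist_force: [0.0, 0.2, -0.5]
finger_gap: 0.0856
finger_force: 0.0
```

Request:
{"method": "jog_arm", "body": {
  "targets": [
    [[0,0,0,0],[0,0,0,0]]
  ]
}}

```text
time_s: 13.85
tcp_pos: [0.4665, 0.3741, 0.2215]
orientation: [-0.031, 1.0, -0.0, -0.0]
wrist_force: [0.3, -0.5, -0.1]
finger_gap: 0.0854
finger_force: 0.0
```

Run:
```python
from h import *
w=get('wrist');save(w,'w6.png');print(bot.sense()['tcp_pos'],bot.sense()['wrist_force']);blob(w,(.467,.373))
f=w['frame'].copy()
for z,col in ((0.0,(255,0,0)),(.08,(0,0,255))):
  for x in np.arange(.36,.6,.04):
    for y in np.arange(.40,.60,.04):
      u,v=proj(w,(x,y,z)).astype(int)
      if 0<=u<640 and 0<=v<480: cv2.circle(f,(u,v),2,col,-1); cv2.putText(f,f'{x*100:.0f},{y*100:.0f}',(u+3,v),0,.3,col,1)
cv2.imwrite('pics/w6g.png',f[:,:,::-1])
```

```text
[0.46707508 0.3724164  0.22167835] [-0.31319917 -0.38088349 -0.47912247]
pred 314 266 blob 260 209 104 101 7994 pred sides [259.2 263.2] [369.9 269.7] [311.4 316.7]
centre 312.0 258.0 [0.4623 0.3713 0.12  ]
```

View pics/w6g.png

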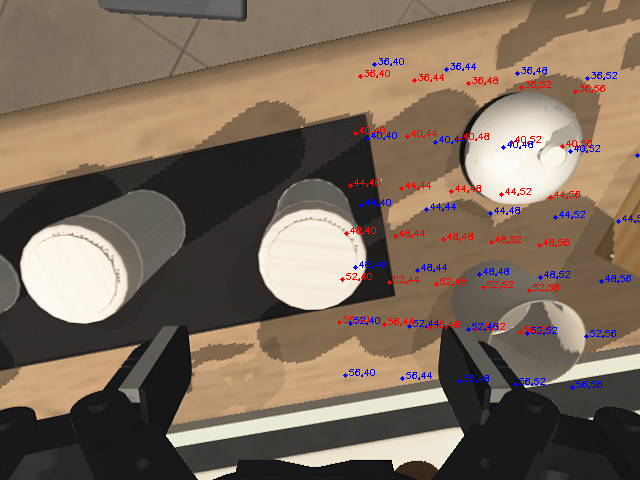

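The wrist view shows T1's lid centred at (312,258), the bell at (525,150) and the jug at (535,340), both well clear of the +y finger. The canister is at about (0.463,0.372).

Request:
{"method": "jog_arm", "body": {
  "targets": [
    [[-0.008,-0.002,-0.08,0],[0,0,-0.08,0],[0,0,-0.08,0],[0,0,-0.08,0],[0,0,0,0]]
  ]
}}

```text
time_s: 14.32
tcp_pos: [0.4615, 0.3681, 0.0889]
orientation: [-0.028, 1.0, -0.003, -0.003]
wrist_force: [-1.4, -0.4, -0.3]
finger_gap: 0.0853
finger_force: 0.0
```

Request:
{"method": "jog_arm", "body": {
  "targets": [
    [[0,0,0,0],[0,0,0,0],[0,0,0,0],[0,0,0,0],[0,0,0,0]]
  ],
  "jaw": -1,
  "force": 45
}}

```text
time_s: 14.73
tcp_pos: [0.4655, 0.3722, 0.0963]
orientation: [-0.029, 1.0, 0.001, 0.002]
wrist_force: [1.1, -1.6, 8.1]
finger_gap: 0.0589
finger_force: 49.4
```

Request:
{"method": "jog_arm", "body": {
  "targets": [
    [[0,0,0.03,0],[0,0,0.04,0],[0,0,0.04,0],[0,0,0,0],[0,0,0,0]]
  ]
}}

```text
time_s: 15.15
tcp_pos: [0.4643, 0.3722, 0.1392]
orientation: [-0.029, 1.0, 0.001, 0.001]
wrist_force: [-0.0, 0.4, -3.2]
finger_gap: 0.0591
finger_force: 50.2
```

Request:
{"method": "jog_arm", "body": {
  "targets": [
    [[0,0,0,0],[0,0,0,0],[0,0,0,0],[0,0,0,0],[0,0,0,0]]
  ]
}}

```text
time_s: 15.57
tcp_pos: [0.4639, 0.3716, 0.1374]
orientation: [-0.029, 1.0, -0.0, -0.0]
wrist_force: [-0.0, -0.4, -4.0]
finger_gap: 0.059
finger_force: 50.2
```

Request:
{"method": "jog_arm", "body": {
  "targets": [
    [[0,0,0,0]]
  ]
}}

```text
time_s: 15.65
tcp_pos: [0.464, 0.3716, 0.1376]
orientation: [-0.029, 1.0, -0.0, -0.0]
wrist_force: [0.2, -0.1, -4.0]
finger_gap: 0.0592
finger_force: 50.2
```

T1 reads 4.0 N, so it is the heaviest. I carry it high over the others to the window.

Request:
{"method": "jog_arm", "body": {
  "targets": [
    [[0,0,0.04,0],[0,0,0.07,0],[0,0,0.08,0],[0,0,0.08,0],[0,0,0.055,0]]
  ]
}}

```text
time_s: 16.07
tcp_pos: [0.4647, 0.3718, 0.2708]
orientation: [-0.029, 1.0, 0.001, 0.001]
wrist_force: [1.3, 0.7, -4.4]
finger_gap: 0.0592
finger_force: 50.2
```

Request:
{"method": "jog_arm", "body": {
  "targets": [
    [[0.01,-0.04,0,0],[0.018,-0.07,0,0],[0.018,-0.08,0,0],[0.018,-0.08,0,0],[0.018,-0.08,0,0]]
  ]
}}

```text
time_s: 16.48
tcp_pos: [0.4967, 0.2299, 0.2675]
orientation: [-0.029, 1.0, -0.0, -0.0]
wrist_force: [0.9, -0.2, -3.9]
finger_gap: 0.0592
finger_force: 50.4
```

Request:
{"method": "jog_arm", "body": {
  "targets": [
    [[0.018,-0.08,0,0],[0.018,-0.08,0,0],[0.018,-0.08,0,0],[0.018,-0.08,0,0],[0.018,-0.08,0,0]]
  ]
}}

```text
time_s: 16.9
tcp_pos: [0.5326, 0.0697, 0.2676]
orientation: [-0.029, 1.0, 0.0, -0.0]
wrist_force: [1.4, 1.0, -4.5]
finger_gap: 0.0594
finger_force: 50.4
```

Request:
{"method": "jog_arm", "body": {
  "targets": [
    [[0.018,-0.08,0,0],[0.018,-0.08,0,0],[0.01,-0.06,0,0],[0,0,0,0],[0,0,0,0]]
  ]
}}

```text
time_s: 17.32
tcp_pos: [0.5509, -0.0186, 0.2676]
orientation: [-0.027, 1.0, -0.0, -0.0]
wrist_force: [0.3, 0.9, -4.5]
finger_gap: 0.0593
finger_force: 50.5
```

Run:
```python
from h import *
s=bot.sense();print(s['tcp_pos'],s['wrist_force'],s['finger_gap'],s['finger_force'])
```

```text
[ 0.55089305 -0.0185792   0.26761448] [ 0.32988766  0.92657276 -4.5150731 ] 0.05932820056401403 50.53953766822815
```

Request:
{"method": "jog_arm", "body": {
  "targets": [
    [[0,0.005,-0.07,0],[0,0,-0.08,0],[0,0,-0.08,0],[0,0,-0.05,0],[0,0,-0.028,0]]
  ]
}}

```text
time_s: 17.73
tcp_pos: [0.5493, -0.0126, 0.1417]
orientation: [-0.03, 1.0, 0.0, -0.002]
wrist_force: [-0.7, -0.0, -4.7]
finger_gap: 0.0589
finger_force: 50.5
```

Request:
{"method": "jog_arm", "body": {
  "targets": [
    [[0,0,0,0],[0,0,0,0],[0,0,0,0],[0,0,0,0],[0,0,0,0]]
  ]
}}

```text
time_s: 18.15
tcp_pos: [0.5521, -0.0142, 0.146]
orientation: [-0.029, 1.0, 0.0, 0.001]
wrist_force: [-0.3, -0.2, -4.3]
finger_gap: 0.059
finger_force: 50.5
```

Run:
```python
from h import *
import pickle
# other tins: compare their patches with the start picture; check held tin's silhouette in the side view
q=get('side');s=get('scene');save(q,'q9.png');save(s,'s9.png')
D=pickle.load(open('D0.pkl','rb'))
for n,d,o in(('scene',s,D['scene']),('side',q,D['side'])):
  for nm,p in (('T2',(.480,.241)),('T3',(.537,.102)),('pepper',(.457,.023)),('bell',(.41,.52)),('jug',(.53,.52)),('tooth',(.75,-.148))):
    u,v=proj(d,(*p,.06)).astype(int); sl=np.s_[v-15:v+15,u-12:u+12]
    g=o['frame'][sl]; r=cv2.matchTemplate(d['frame'][v-27:v+27,u-24:u+24],g,cv2.TM_CCOEFF_NORMED); _,m,_,l=cv2.minMaxLoc(r); print(n,nm,round(m,2),'shift px',l[0]-12,l[1]-12)
  f=d['frame'].astype(int); m=((f.min(2)>125)&(f.max(2)-f.min(2)<35)).astype(np.uint8)
  print(n,'held pred mid/top/bottom',proj(d,(.551,-.017,.11)),proj(d,(.551,-.017,.168)),proj(d,(.551,-.017,.053)))
st=bot.sense();print(st['tcp_pos'],st['orientation'].round(3) if hasattr(st['orientation'],'round') else st['orientation'],st['wrist_force'],np.abs(st['joint_velocities']).max())
```

```text
scene T2 0.99 shift px 0 1
scene T3 0.97 shift px -1 0
scene pepper 0.94 shift px 0 0
scene bell 0.2 shift px 12 -8
scene jug 0.25 shift px 1 0
scene tooth 0.99 shift px 0 0
scene held pred mid/top/bottom [370.  269.6] [371.4 253.2] [368.6 284.9]
side T2 0.98 shift px 0 1
side T3 0.95 shift px 0 0
side pepper 0.95 shift px 0 0
side bell 0.99 shift px 0 0
side jug 0.6 shift px 0 0
side tooth 0.99 shift px 0 0
side held pred mid/top/bottom [336.2 266.9] [336.5 245.5] [335.8 287. ]
[ 0.551705   -0.01421517  0.1455516 ] [-0.029  1.     0.     0.001] [ 0.04231156 -0.62467638 -4.34828748] 0.006266562234223453
```

The held canister is steady, and the other two canisters, the pepper shaker and the toothpicks have not moved in either view. The bell matches in the side view. The arm blocks it in the scene view, and the jug's match is weak because it is partly hidden, but nothing came near it. I hand in.

```bash
python3 -c "
from station import bot
print(bot.close_job())"
```

```text
the job is handed in; nothing more can be done
None
```

I squeezed the scanner's trigger home and let it go, found the heaviest canister to be the one furthest from the scanner (4.0 N, against 2.3 N and 1.5 N), and handed the job in holding it upright at window height, about 10 cm (axis) from the glass, with the other two standing on the mat; the hand-in gave no verdict.

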